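# Raise and hold the tool chest's lid

### The job

Get the tool chest open for me so that I can fit a lid stay: swing the folded carry handle on its lid up until it snaps into its upright end stop while the lid is still shut, then lift the lid by that handle to 60 degrees from shut. The lid falls shut by itself, so finish still gripping the handle, with the lid held steady at 60 degrees and nothing else propping it, and leave the tools lying round the chest where they are.

Things in the scene. Friction and masses are not known exactly. Their poses are not given: they have to be found in the camera images.
- chest: Plywood tool chest with steel corners, fixed to the bench, 200 (x) x 280 (y) x 90 mm high without the lid. Origin: centre of its underside. Its -x side is the front (faces the robot, give or take its yaw), z is up. In this frame the lid's hinge line runs along y through (100, 0, 90) mm (far rim), and with the lid shut the handle's turning line along y through (-85, 0, 111) mm.
- lid (a joint): Lid: plywood board 12 mm thick, 204 x 284 mm, about 0.6 kg, lying on the chest's rim (top face at z = 102 mm). Angle in rad: 0 shut, grows as its front edge rises, 60 degrees = 1.047, stop at 1.9. No stay, hardly any friction: it falls shut when let go below about 90 degrees.
- handle (a joint): Folding U-shaped steel carry handle near the lid's front edge. Angle in rad: 0 flat on the lid, pointing back to the hinge; 1.571 square to the lid at its end stop (seated). It starts partly raised and stays by friction; from 0.9 on a spring ball catch at its left arm resists (4 to 5 N at the bar) until 1.33, then it snaps to 1.571 and keeps it.
- grip_mid (a point): Middle of the handle's round grip bar: dark steel, 14 mm in diameter, 86 mm long, parallel to the hinge, 60 mm from the handle's turning line, between two arms 110 mm apart. The handle's turning line lies, in the lid, 185 mm in front of the lid's hinge line and 21 mm above it (lid shut). The bar can turn, and creep some mm, between the fingers' pads.
- chisel: Loose chisel, 29 x 263 x 29 mm, long along its y, right of the chest; origin at the centre of its underside. Leave alone.
- offcut: Loose softwood offcut, 45 x 110 x 22 mm, right of the chest; origin at the centre of its underside. Leave alone.
- plane: Loose small metal block plane, 50 x 160 x 52 mm, left of the chest; origin at the centre of its underside. Leave alone.

How it is judged:
On the way:
1. the handle is seated in its upright end stop while the lid is still shut (value of joint handle above 1.5 rad and value of joint lid below 0.09 rad), for 0.2 s.
At the end, for the whole second after the job is handed in: The lid stands still (below 0.1 rad/s) at 60 degrees, give or take 6; the handle is still snapped past its catch (over 1.36 rad); the fingers hold the handle (contact force over 1.5 N); none of the loose tools bears on the lid (value of joint lid between 0.942 and 1.152 rad and velocity of joint lid between -0.1 and 0.1 rad/s and value of joint handle above 1.36 rad and contact force between the fingers and handle above 1.5 N and contact force between lid and chisel below 0.2 N and contact force between lid and offcut below 0.2 N and contact force between lid and plane below 0.2 N); the arm keeps its last pose, push and grip.
It fails at once if the chisel is moved more than 30 mm (distance of chisel from where it was at the start of the episode above 0.03 m).
It fails at once if the softwood offcut is moved more than 30 mm (distance of offcut from where it was at the start of the episode above 0.03 m).
It fails at once if the block plane is moved more than 30 mm (distance of plane from where it was at the start of the episode above 0.03 m).
It also fails if it takes over 40 s, if anything falls off the work surface, if the arm or the gripper's body presses on something with over 40 N, if the wrist force passes 120 N, or if a joint passes its speed limit or range.

### The arm

A 6-joint arm with a two-finger parallel gripper is mounted at the origin on a cart in front of the work surface, level with it; the furniture and walls round the work are solid. World frame = base frame: x ahead of the robot, y to its left, z up, the work surface at z = 0. Lengths are in m, angles in rad, forces in N, time in s.
With the tool pointing down it reaches from about 0.4 to 0.925 m from the base axis. Payload 12.5 kg.
Tool frame: the origin (TCP) lies midway between the tips of the shut fingers; the grasp point (between the pads) lies 19 mm behind it; z points along the fingers, y is the line along which they close (so a half turn about z gives the same grasp; the last joint's range is limited). The gripper opens to 95 mm and grips with 3 to 60 N. Pads are 20 mm wide; open, the fingers measure 119 mm over their backs; the gripper's body (75 mm by 180 mm) begins 59 mm behind the grasp point.
Start: joints at [1.128, 0.491, 1.559, -0, 1.092, -0.106], TCP at [0.207, 0.59, 0.215] pointing down, gripper open.
Joint ranges: [-3.1, 3.1], [-0.84, 2.19], [0.05, 2.79], [-1.13, 4.28], [0.06, 2.93], [-2.69, 2.69]. Speed limits (rad/s): [2.22, 2.22, 2.79, 3.14, 3.14, 3.14].

### API

Orientations are given as a unit quaternion [x, y, z, w].
In Python, from cell import manip, fingers, planner, viewer gives the robot as it stands. The module is installed in compiled form; this text tells all that it offers. Calls block until the motion is done:
- manip.move_to(position, orientation): joint-space move of the TCP to a pose.
- manip.move_l(position, rot=None, speed=0.15, guard=None): straight line of the TCP; rot=None keeps the orientation; speed is the mean speed in m/s. With guard (N) it stops when the force on the tool has changed by that much, and returns True; else False.
- manip.set_joints(angles): joint-space move.
- fingers.move_gripper(opening): finger opening in m; the grip force is fixed at half the most; returns when the fingers have stopped.
- manip.sleep(seconds).
- planner.inverse_kinematics(position, orientation): joint angles nearest the present ones, or None.
- manip.sense(): the state.
- viewer.read_camera(name): name is "scene" or "top"; returns a dict with "pixels" (480x640x3 uint8, red, green, blue), "mtx" (3x3 intrinsics, pixels), "R" (3x3) and "t" (3): a world point X has camera coordinates R X + t. Camera axes: x right, y down, z forward; pixel columns grow to the right and rows downward; lengths in m; the calibration is good to about 2 mm. A picture is of the moment at which its call begins. There is no depth.
A pose or a line that the arm cannot do raises manip.IKError and nothing moves.
- manip.sign_off(): hands the job in; it is judged then, once.
The state is a dict: "clock": time; "joint_positions": joint angles; "joint_velocities": joint speeds; "joint_efforts": joint torques, N m; "tool_pos": TCP position; "orientation": TCP orientation; "ft_force": force on the tool from outside, world axes, zero at the start; "ft_torque": the same for the moment, N m; "grip_width": finger opening in m; "gripper_force": force on a finger pad.
Only numpy, scipy, OpenCV 4.12 (cv2) and the standard library are available. Lean on these libraries where they do the work, as an engineer would, in place of code of your own. Each camera call takes 0.05 s, during which the arm holds its last target. There are 200 camera calls.

## Working session

There is one attempt and no reset: what is moved stays moved. The work goes in short steps, each a Python script; the robot and the scene stay as the last script left them, time stands still between calls to the robot, and variables do not carry over. Pictures are saved under pics/ and viewed, at most 10 in all, crops included, and the job is handed in when it is done.

```bash
mkdir -p pics
python3 - <<'E'
from cell import manip, fingers, planner, viewer
import cv2,numpy as np
for n in("scene","top"):
    c=viewer.read_camera(n); cv2.imwrite(f"pics/{n}0.png",c["pixels"][:,:,::-1])
    np.savez(f"{n}0.npz",**c)
    print(n,c["mtx"].round(1).tolist(),c["R"].round(3).tolist(),c["t"].round(3).tolist())
s=manip.sense();print(s)
E
```

```text
scene [[610.7, 0.0, 327.6], [0.0, 610.7, 239.2], [0.0, 0.0, 1.0]] [[0.901, -0.434, -0.008], [-0.188, -0.373, -0.909], [0.392, 0.82, -0.418]] [-0.487, 0.211, 1.246]
top [[570.6, 0.0, 317.8], [0.0, 570.6, 247.6], [0.0, 0.0, 1.0]] [[0.014, -1.0, -0.023], [-0.993, -0.011, -0.113], [0.113, 0.024, -0.993]] [0.03, 0.554, 1.315]
{'clock': 0.1, 'joint_positions': array([ 1.12842056e+00,  4.91513558e-01,  1.55941478e+00, -2.61348953e-05,
        1.09167617e+00, -1.05604658e-01]), 'joint_velocities': array([ 1.10504182e-03, -3.03648259e-03, -1.27120481e-03,  5.37215670e-05,
        1.40953329e-03,  3.28361076e-04]), 'joint_efforts': array([ 1.89519742e-03, -6.13625765e+01, -2.58607364e+01,  6.93254918e-02,
        4.70473222e-02, -2.63178953e-05]), 'tool_pos': array([0.20641761, 0.58969444, 0.21410226]), 'orientation': array([ 1.67584992e-01,  9.85857502e-01, -4.90192721e-04, -1.25730752e-04]), 'ft_force': array([0.43328825, 0.69961897, 0.57899245]), 'ft_torque': array([-0.00177146, -0.02035003, -0.02730463]), 'gripper_force': 0.0, 'grip_width': 0.09503179545326741}
```

View pics/scene0.png

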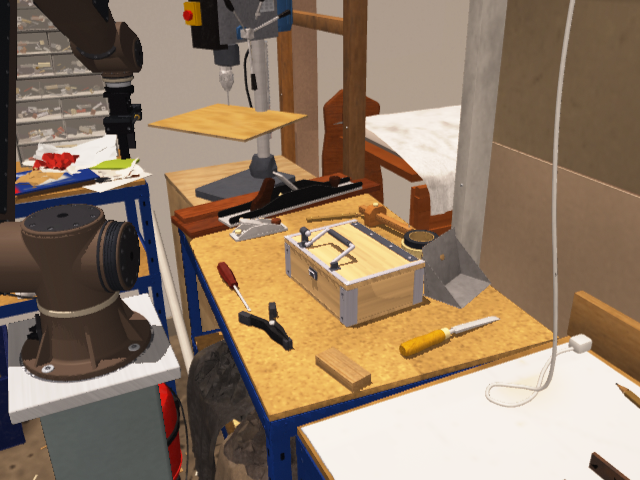

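View pics/top0.png

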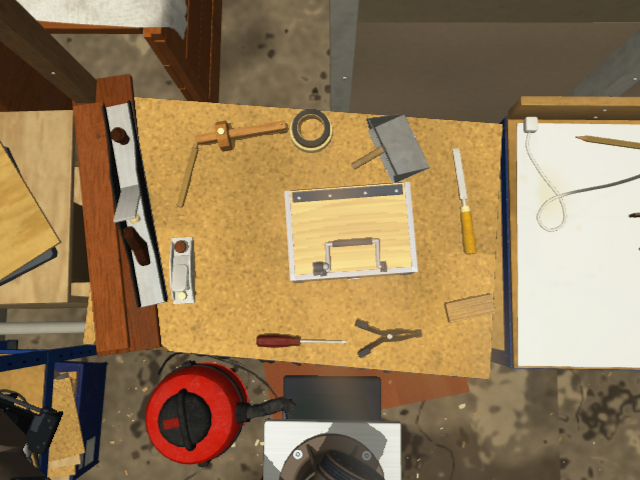

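The scene view shows the chest around (355,270), with the handle partly raised and its bar at about (341,236). In the top view the lid corners are near (287,191), (409,183), (416,271) and (291,280), and the bar is near (350,242). I'll zoom in next.

Run:
```python
import cv2
a=cv2.imread("pics/scene0.png")[205:325,280:430];b=cv2.imread("pics/top0.png")[175:290,280:425]
cv2.imwrite("pics/sc1.png",cv2.resize(a,None,fx=5,fy=5,interpolation=cv2.INTER_CUBIC))
cv2.imwrite("pics/tc1.png",cv2.resize(b,None,fx=5,fy=5,interpolation=cv2.INTER_CUBIC))
```

```text
(no output)
```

View pics/sc1.png

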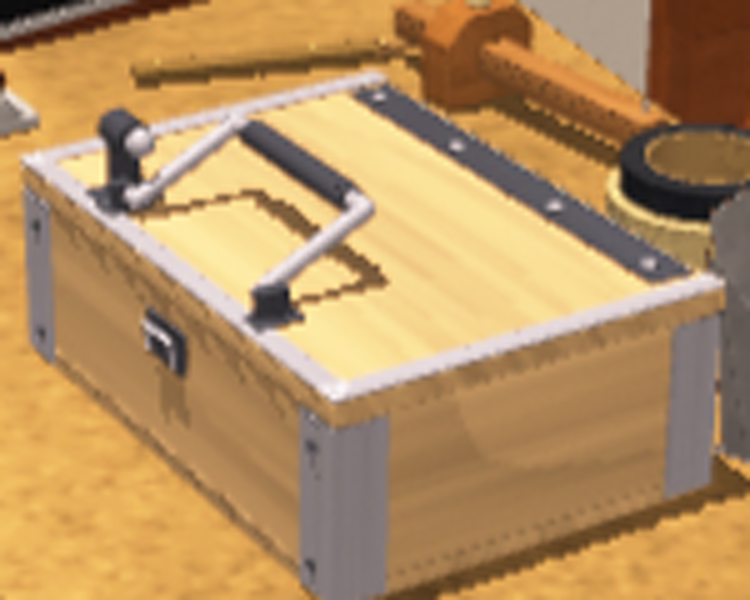

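View pics/tc1.png

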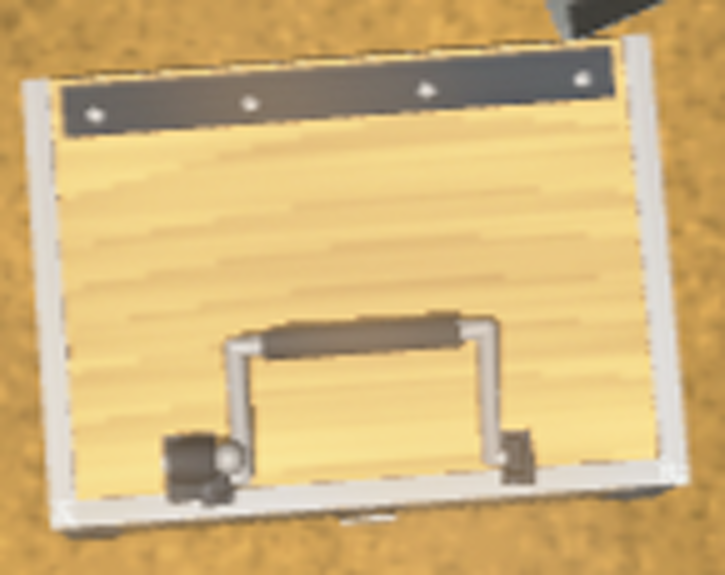

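The crops give the four lid corners, the dark grip bar (scene crop (247,130)-(352,193), top crop (262,340)-(460,328)) and the catch post by the left arm. Next I'll triangulate these.

```bash
cat > h.py <<'E'
import numpy as np, cv2
from scipy.spatial.transform import Rotation as Ro
def P(c): return c["mtx"]@np.c_[c["R"],c["t"]]
def tri(cs,ct,us,ut):
    X=cv2.triangulatePoints(P(cs),P(ct),np.array(us,float).T,np.array(ut,float).T); X=(X[:3]/X[3]).T
    r=[np.abs((lambda p:p[:,:2]/p[:,2:])((np.c_[X,np.ones(len(X))]@P(c).T))-u).max(1) for c,u in((cs,us),(ct,ut))]
    return X,np.array(r)
def uncrop(p,x,y,s=5): return (np.array(p,float)+.5)/s-.5+[x,y]
E
python3 - <<'E'
from h import *
cs,ct=[dict(np.load(n)) for n in("scene0.npz","top0.npz")]
# FL BL BR FR, bar left/right end
us=uncrop([(25,160),(378,76),(722,283),(338,395),(247,130),(352,193)],280,205)
ut=uncrop([(55,526),(23,82),(648,38),(688,482),(262,340),(460,328)],280,175)
X,r=tri(cs,ct,us,ut);print(X.round(4),r.round(2).tolist())
c=X[:4].mean(0); ex=(X[1]+X[2]-X[0]-X[3]);ey=X[0]+X[1]-X[2]-X[3]
print("centre",c,"yaw x",np.arctan2(ex[1],ex[0]),"yaw y",np.arctan2(-ey[0],ey[1]),np.linalg.norm(ex)/2,np.linalg.norm(ey)/2)
yaw=(np.arctan2(ex[1],ex[0])+np.arctan2(-ey[0],ey[1])*1.4)/2.4
R=Ro.from_euler('z',yaw).as_matrix(); m=X[4:].mean(0)
l=R.T@(m-[c[0],c[1],0]);print("bar local",l,"rad",np.hypot(l[0]+.085,l[2]-.111),"ang",np.arctan2(l[2]-.111,l[0]+.085), "yawbar",np.arctan2(-(X[4]-X[5])[0],(X[4]-X[5])[1]))
np.savez("chest.npz",c=c,yaw=yaw)
E
```

```text
[[ 0.4732  0.0951  0.1026]
 [ 0.6747  0.1135  0.101 ]
 [ 0.6958 -0.168   0.1048]
 [ 0.4965 -0.1851  0.1063]
 [ 0.5508  0.005   0.1388]
 [ 0.5584 -0.0813  0.141 ]] [[0.02, 0.13, 0.2, 0.27, 0.93, 0.27], [0.03, 0.16, 0.2, 0.26, 1.05, 0.29]]
centre [ 0.58508328 -0.03613342  0.10366897] yaw x 0.0882942039905815 yaw y 0.0788160159484879 0.20117988670252024 0.2818073070968031
bar local [-0.03057268  0.0005066   0.13988672] rad 0.0616179827053106 ang 0.487935530811595 yawbar 0.08763852805223106
```

```bash
cat >> h.py <<'E'
_d=np.load("chest.npz"); C=_d["c"]; YAW=float(_d["yaw"]); RZ=Ro.from_euler('z',YAW).as_matrix()
def quat(sgn=1):
    y=sgn*RZ[:,0]; z=np.array([0,0,-1.]); return Ro.from_matrix(np.c_[np.cross(y,z),y,z]).as_quat()
def tcp(lx,lz,ly=0.): # TCP (tool down) for the grasp point at chest-frame lx,lz
    return RZ@[lx,ly,0]+[C[0],C[1],lz-.019]
def bar(h,l,ext=0.): # bar in chest frame (x,z) for handle, lid angles
    v=np.array([-.185+(.06+ext)*np.cos(h),.021+(.06+ext)*np.sin(h)])
    return np.array([.1,.09])+[v[0]*np.cos(l)+v[1]*np.sin(l),-v[0]*np.sin(l)+v[1]*np.cos(l)]
E
python3 - <<'E'
from h import *
from cell import manip, fingers, planner, viewer
q={s:planner.inverse_kinematics(tcp(-.031,.25),quat(s)) for s in(1,-1)};print(q)
s=min(q,key=lambda k:9 if q[k] is None else abs(q[k][5]));print(s)
manip.move_l([0.35,0.33,0.33],speed=.25)
manip.move_to(tcp(-.031,.25),quat(s))
fingers.move_gripper(.07)
print(manip.move_l(tcp(-.031,.1395),speed=.08,guard=8))
st=manip.sense();print(st["clock"],st["tool_pos"],tcp(-.031,.1395),st["ft_force"])
for n in("scene","top"):
    cv2.imwrite(f"pics/{n}2.png",viewer.read_camera(n)["pixels"][:,:,::-1])
a=cv2.imread("pics/scene2.png")[175:325,250:450]
cv2.imwrite("pics/sc2.png",cv2.resize(a,None,fx=4,fy=4,interpolation=cv2.INTER_CUBIC))
E
```

```text
{1: array([-1.88615317e-01,  3.75235205e-01,  1.71015657e+00, -4.44089210e-16,
        1.05620087e+00, -2.71380577e-01]), -1: None}
1
False
5.3083 [ 0.55439658 -0.0387185   0.12093485] [ 0.5541894  -0.03869621  0.1205    ] [ 0.9386934  -0.53346606  0.55906853]
```

View pics/sc2.png

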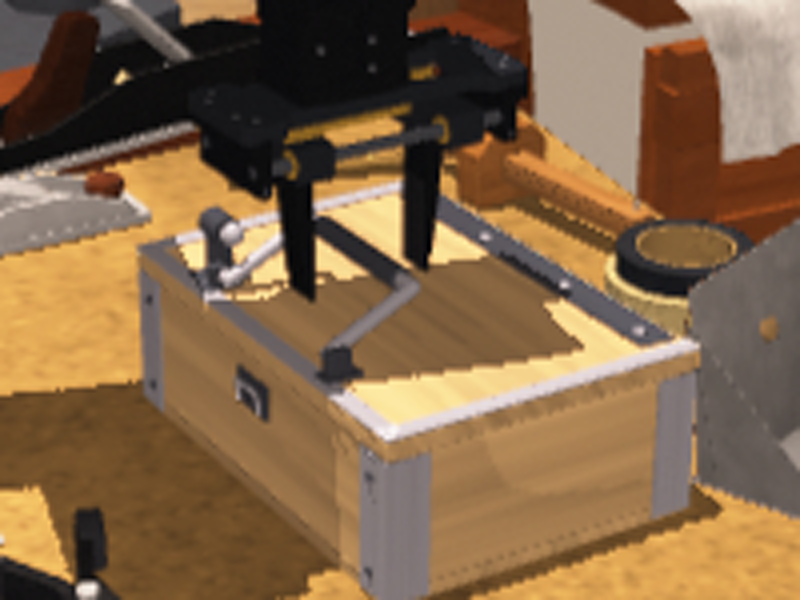

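The fingers straddle the bar: tips at crop (305,295) and (422,268), bar between them. I'll grip it and follow the arc.

Run:
```python
from h import *
from cell import manip, fingers, planner, viewer
def show(t):
    st=manip.sense();print(t,round(st["clock"],2),st["tool_pos"].round(4),"F",st["ft_force"].round(1),"w",round(st["grip_width"],4),round(st["gripper_force"],1))
fingers.move_gripper(0.0);show("grip")
for h in np.linspace(.488,1.6,8)[1:]:
    b=bar(h,0,.001); manip.move_l(tcp(*b),speed=.05);show(round(h,2))
np.savez("scene3.npz",**viewer.read_camera("scene"));np.savez("top3.npz",**viewer.read_camera("top"))
a=np.load("scene3.npz")["pixels"][175:325,270:420,::-1];b=np.load("top3.npz")["pixels"][165:315,290:340+60,::-1]
cv2.imwrite("pics/s3.png",cv2.resize(np.hstack([a,b]),None,fx=3,fy=3,interpolation=cv2.INTER_CUBIC))
```

```text
grip 6.35 [ 0.5549 -0.0387  0.1207] F [5.2 1.5 0.8] w 0.0131 30.0
0.65 6.7 [ 0.5502 -0.0391  0.1296] F [6.3 2.6 2.8] w 0.0133 30.0
0.81 7.04 [ 0.5447 -0.0396  0.1374] F [9.  4.  5.4] w 0.0136 30.0
0.96 7.38 [ 0.5383 -0.0402  0.1442] F [11.4  5.9  9.5] w 0.0135 30.0
1.12 7.72 [ 0.5312 -0.041   0.1499] F [13.9  6.7 16.1] w 0.0132 30.0
1.28 8.07 [ 0.5224 -0.0419  0.1542] F [12.   7.2 25.8] w 0.0134 30.0
1.44 8.41 [ 0.5112 -0.0427  0.1558] F [ 4.7  4.1 29.3] w 0.0131 30.0
1.6 8.75 [ 0.501  -0.0435  0.1555] F [ 4.2  3.2 21.3] w 0.0134 30.0
```

View pics/s3.png

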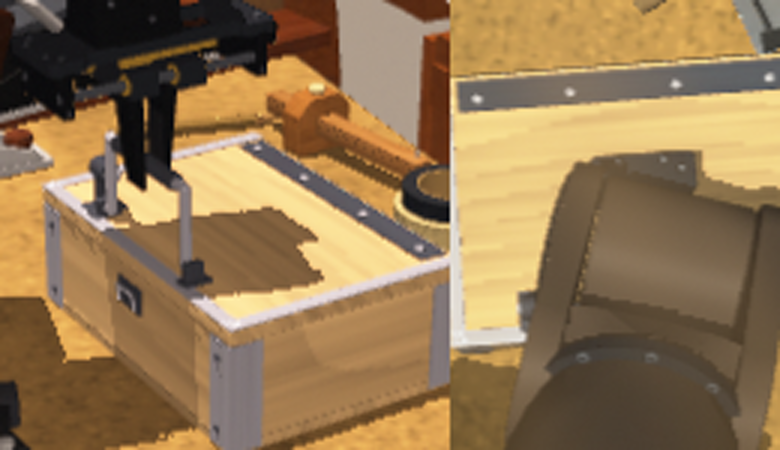

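The handle stands upright with its right corner at crop (182,183), and the lid is shut. There is 21 N of down-push, so I'll relieve that, push a little further into the stop, and check the angle by projection.

Run:
```python
from h import *
from cell import manip, fingers, planner, viewer
def show(t):
    st=manip.sense();print(t,round(st["clock"],2),st["tool_pos"].round(4),"F",st["ft_force"].round(1),"w",round(st["grip_width"],4),round(st["gripper_force"],1))
manip.move_l(tcp(-.086,.176),speed=.03);show("up")
manip.move_l(tcp(-.090,.176),speed=.03);show("push")
manip.sleep(.3);show("")
c=viewer.read_camera("scene");np.savez("scene4.npz",**c)
for h in(1.3,1.4,1.5,1.571):
  o=[]
  for l in(0,.05):
    b=bar(h,l);p=P(c)@np.r_[RZ@[b[0],-.055,0]+[C[0],C[1],b[1]+.0017],1];o.append((p[:2]/p[2]-[300,200]+.5)*8-.5)
  print(h,np.round(o,0).tolist())
b=bar(0,0)
p=P(c)@np.r_[RZ@[-.085,-.055,0]+[C[0],C[1],.1127],1];print("pivot",(p[:2]/p[2]-[300,200]+.5)*8-.5)
cv2.imwrite("pics/s4.png",cv2.resize(c["pixels"][200:275,270:370,::-1],None,fx=8,fy=8,interpolation=cv2.INTER_CUBIC))
```

```text
up 9.13 [ 0.5014 -0.0434  0.1572] F [13.3  1.1 -9.7] w 0.013 30.0
push 9.42 [ 0.5012 -0.0436  0.1576] F [ 32.8   6.9 -19.5] w 0.013 30.0
 9.72 [ 0.5011 -0.0436  0.1575] F [ 32.6   7.2 -19.2] w 0.0133 30.0
1.3 [[309.0, 297.0], [322.0, 265.0]]
1.4 [[290.0, 297.0], [303.0, 264.0]]
1.5 [[270.0, 299.0], [284.0, 265.0]]
1.571 [[257.0, 302.0], [270.0, 267.0]]
pivot [257.8079778  505.02126969]
```

View pics/s4.png

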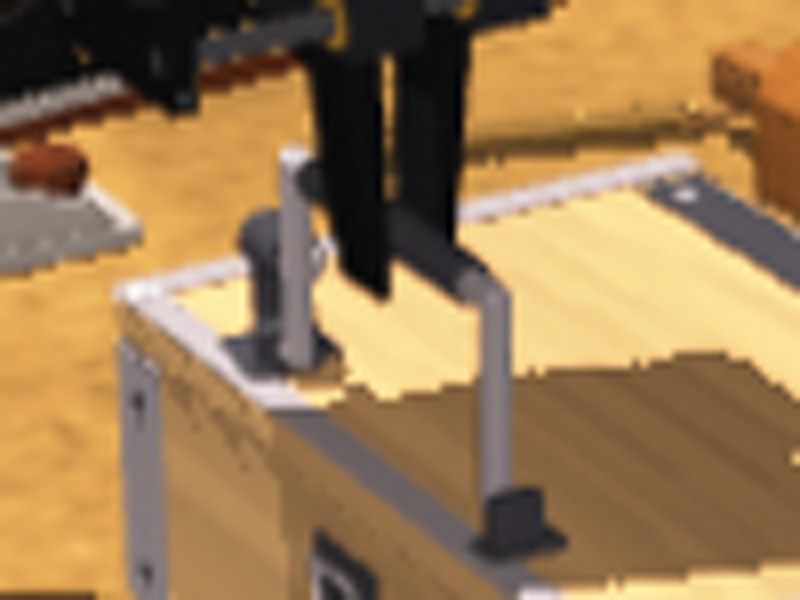

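The right corner is at crop (498,290). The prediction for 1.571 rad is (497,302), so the handle is seated with the lid shut. Next is lifting along the lid's arc.

Run:
```python
from h import *
from cell import manip, fingers, planner, viewer
d=np.array([.5013,-.0435,.1565])-tcp(*bar(1.571,0));print("off",d)
for l in np.radians(np.linspace(0,60,9)):
    manip.move_l(tcp(*bar(1.571,l))+d,speed=.06)
    st=manip.sense();F=st["ft_force"];print(round(np.degrees(l),1),round(st["clock"],2),(st["tool_pos"]-tcp(*bar(1.571,l))-d).round(4),"F",F.round(1),"w",round(st["grip_width"],4),round(st["gripper_force"],1))
    if np.linalg.norm(F)>70: print("stop");break
c=viewer.read_camera("scene");np.savez("scene5.npz",**c);t=viewer.read_camera("top");np.savez("top5.npz",**t)
a=c["pixels"][120:320,260:460,::-1];b=t["pixels"][110:310,270:470,::-1]
cv2.imwrite("pics/s5.png",cv2.resize(np.hstack([a,b]),None,fx=2,fy=2,interpolation=cv2.INTER_CUBIC))
for l in(50,55,60,65):
  o=[]
  for ly in(.142,-.142):
   for lx,lz in((-.202,.012),):
    x,z=lx,lz;g=np.radians(l);X=.1+x*np.cos(g)+z*np.sin(g);Z=.09-x*np.sin(g)+z*np.cos(g)
    w=np.r_[RZ@[X,ly,0]+[C[0],C[1],Z],1]
    for cam,(ox,oy,k) in((c,(260,120,0)),(t,(270,110,400))):
        p=P(cam)@w;o.append(((p[:2]/p[2]-[ox,oy]+.5)*2-.5+[k,0]).round(0).tolist())
  print(l,"L scene/top, R scene/top",o)
```

```text
off [ 0.00093794 -0.00033855  0.0045    ]
0.0 10.02 [-0.0003  0.0001 -0.0004] F [ 4.1  0.8 -6.2] w 0.0132 30.0
7.5 10.61 [-0.0003 -0.      0.0001] F [ 0.4 -1.5 -4. ] w 0.0129 30.0
15.0 11.2 [-0.0006  0.      0.0004] F [-5.3 -0.3 -1.1] w 0.0132 30.0
22.5 11.79 [-0.001   0.      0.0007] F [-8.8 -1.8  3.5] w 0.0134 30.0
30.0 12.38 [-0.0009  0.      0.0011] F [-8.7 -0.7  6.5] w 0.0135 30.0
37.5 12.97 [-0.0003  0.0001  0.0007] F [-5.8 -0.2  1.7] w 0.0132 30.0
45.0 13.57 [-0.0001  0.0001  0.0012] F [-5.1  0.6  5. ] w 0.0132 30.0
52.5 14.16 [0.0001 0.0001 0.0008] F [-4.7  0.6  5.9] w 0.0133 30.0
60.0 14.75 [0.0003 0.0001 0.0005] F [-3.2  0.9  5. ] w 0.0133 30.0
50 L scene/top, R scene/top [[105.0, 103.0], [424.0, 251.0], [243.0, 179.0], [711.0, 230.0]]
55 L scene/top, R scene/top [[115.0, 93.0], [422.0, 235.0], [256.0, 167.0], [711.0, 214.0]]
60 L scene/top, R scene/top [[127.0, 84.0], [421.0, 218.0], [269.0, 156.0], [711.0, 197.0]]
65 L scene/top, R scene/top [[138.0, 76.0], [419.0, 200.0], [282.0, 147.0], [711.0, 179.0]]
```

View pics/s5.png

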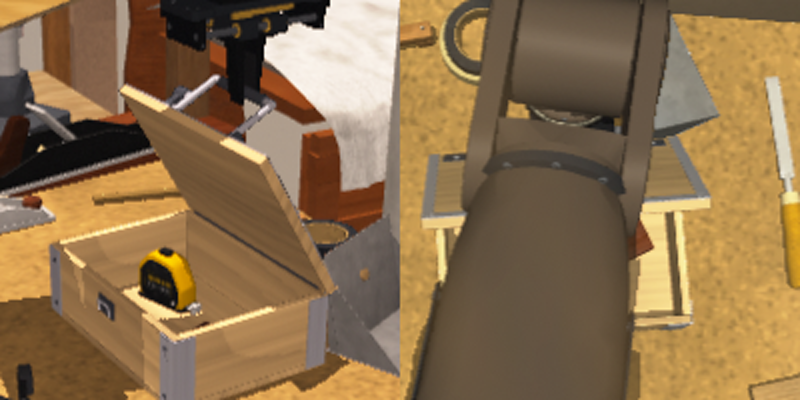

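The lid's raised corners are at scene crop (125,86) and (270,155), against (127,84) and (269,156) predicted for 60°. The bar position agrees with the handle still being seated. I'll let it settle and hand in.

Run:
```python
from cell import manip
manip.sleep(1.0);s=manip.sense();print(s["clock"],s["tool_pos"],s["ft_force"],s["gripper_force"])
print(manip.sign_off())
```

```text
15.85 [ 0.66356237 -0.02996196  0.27668106] [-2.09913038  0.74207424  4.86871364] 30.003715753555298
the job is handed in; nothing more can be done
None
```

Job handed in at about 16 s: I swung the handle into its upright stop with the lid shut, then lifted the lid to about 60° by camera check, where the gripper still holds it steady; the arm kept clear of the loose tools, though I did not re-measure them afterwards, and the hand-in returned no verdict.

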